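Set out the colour-coded bench holders

TASK

Get the gel bench ready for the next run: put each of the two microtube racks into the tray of its own colour, and stand each of the two reagent bottles in the round dish of its cap's colour, so that all four sit upright and flat on the floor of their holders. Set them down rather than dropping them, tip nothing over, and leave the amber bottle and the black tip box where they are.

Things in the scene. Friction and masses are not known exactly. Their poses are not given: they have to be found in the camera images.
- red_rack: loose red microtube rack holding white-capped tubes: sizes in mm: a closed block 80 long (its x axis) by 52 wide (its y axis) by 51 high over the caps, the plain flat sides reaching up to 46; the red block is the same either way round; 0.11 to 0.23 kg; origin at the centre of its underside, z up. It starts standing on the bench at any yaw within 1.2 rad of the world's x axis. Grip it across the 52 mm width
- red_tray: red shallow tray for the red rack, fixed to the bench, with a small dark mat in the middle, sizes in mm: inside 96 long (its x axis) by 68 wide (its y axis), wall 5 thick all round, so 106 by 78 outside; rim 10 above the bench, inner floor 3 above the bench; origin at the centre of its underside, on the bench, z up; its yaw is within 0.6 rad of the world's x axis
- yellow_rack: loose yellow microtube rack holding white-capped tubes: sizes in mm: a closed block 80 long (its x axis) by 52 wide (its y axis) by 51 high over the caps, the plain flat sides reaching up to 46; the yellow block is the same either way round; 0.11 to 0.23 kg; origin at the centre of its underside, z up. It starts standing on the bench at any yaw within 1.2 rad of the world's x axis. Grip it across the 52 mm width
- yellow_tray: yellow shallow tray for the yellow rack, fixed to the bench, with a small dark mat in the middle, sizes in mm: inside 96 long (its x axis) by 68 wide (its y axis), wall 5 thick all round, so 106 by 78 outside; rim 10 above the bench, inner floor 3 above the bench; origin at the centre of its underside, on the bench, z up; its yaw is within 0.6 rad of the world's x axis
- blue_bottle: loose round white plastic reagent bottle with a blue screw cap and a blue band, sizes in mm: straight body 50 in diameter from the underside up to 64, sloping shoulder up to the neck at 76, cap 34 in diameter from 74 to 92 (the top); rigid, 0.1 to 0.21 kg; origin at the centre of its underside, z up. It starts standing upright on the bench
- blue_dish: blue shallow round dish for the bottle with the blue cap, fixed to the bench, with a small dark disc in the middle, sizes in mm: inside 68 in diameter, wall 5 thick, 78 outside; rim 10 above the bench, inner floor 3 above the bench; origin at the centre of its underside, on the bench, z up
- green_bottle: loose round white plastic reagent bottle with a green screw cap and a green band, sizes in mm: straight body 50 in diameter from the underside up to 64, sloping shoulder up to the neck at 76, cap 34 in diameter from 74 to 92 (the top); rigid, 0.1 to 0.21 kg; origin at the centre of its underside, z up. It starts standing upright on the bench
- green_dish: green shallow round dish for the bottle with the green cap, fixed to the bench, with a small dark disc in the middle, sizes in mm: inside 68 in diameter, wall 5 thick, 78 outside; rim 10 above the bench, inner floor 3 above the bench; origin at the centre of its underside, on the bench, z up
- amber_bottle: bystander, loose: amber bottle with a paper label and black cap, 60 mm in diameter, 128 mm high, standing at the far side of the work; origin at the centre of its underside. Not to be moved
- tip_box: bystander, loose: black pipette tip box with a grey lid, 70 mm (its x axis) by 100 mm (its y axis) by 68 mm high, at the far side of the work; origin at the centre of its underside. Not to be moved
There are look-alikes about, which are no part of the job. Of the things that look like the blue_dish, take the one that is farthest from the robot's base at the start.

How it is judged:
At the end, for the whole second after the job is handed in: Each thing is in the holder of its colour: centres within 13 mm, underside under 7 mm above the bench, upright within 0.08 rad, racks within 0.3 rad of the tray's length, all released and at rest; amber bottle and tip box upright (0.1 rad) and within 20 mm of their start (horizontal distance between red_rack and red_tray below 0.013 m and z of red_rack in the frame of red_tray below 0.007 m and angle between each of red_rack, yellow_rack, blue_bottle, green_bottle's own z axis and vertical below 0.08 rad and linear speed of each of red_rack, yellow_rack, blue_bottle, green_bottle below 0.02 m/s and angle between the x axis of red_rack and the x axis of red_tray, either way round below 0.3 rad and horizontal distance between yellow_rack and yellow_tray below 0.013 m and z of yellow_rack in the frame of yellow_tray below 0.007 m and angle between the x axis of yellow_rack and the x axis of yellow_tray, either way round below 0.3 rad and horizontal distance between blue_bottle and blue_dish below 0.013 m and z of blue_bottle in the frame of blue_dish below 0.007 m and horizontal distance between green_bottle and green_dish below 0.013 m and z of green_bottle in the frame of green_dish below 0.007 m and distance of each of amber_bottle, tip_box from where it was at the start of the episode below 0.02 m and angle between each of amber_bottle, tip_box's own z axis and vertical below 0.1 rad); the robot touches nothing.
It fails at once if a rack or reagent bottle is tipped over (leans more than 0.7 rad) (angle between any of red_rack, yellow_rack, blue_bottle, green_bottle's own z axis and vertical above 0.7 rad).
It fails at once if a rack or reagent bottle is dropped (its underside more than 40 mm above the bench with no finger touching it) ((height (world z) of red_rack above 0.04 m and contact force between red_rack and the fingers below 0.05 N) or (height (world z) of yellow_rack above 0.04 m and contact force between yellow_rack and the fingers below 0.05 N) or (height (world z) of blue_bottle above 0.04 m and contact force between blue_bottle and the fingers below 0.05 N) or (height (world z) of green_bottle above 0.04 m and contact force between green_bottle and the fingers below 0.05 N)).
It fails at once if the amber bottle or the tip box is shifted by more than 20 mm (distance of any of amber_bottle, tip_box from where it was at the start of the episode above 0.02 m).
It also fails if it takes over 104 s, if anything falls off the work surface, if the arm or the gripper's body presses on something with over 40 N, if the wrist force passes 120 N, or if a joint passes its speed limit or range.

ROBOT

A 7-joint arm with a two-finger parallel gripper is mounted at the origin on the work surface. World frame = base frame: x ahead of the robot, y to its left, z up, the work surface at z = 0. Lengths are in m, angles in rad, forces in N, time in s.
With the tool pointing down it reaches from about 0.35 to 0.9 m from the base axis. Payload 8.1 kg.
Tool frame: the origin (TCP) lies midway between the tips of the shut fingers; the grasp point (between the pads) lies 19 mm behind it; z points along the fingers, y is the line along which they close (so a half turn about z gives the same grasp; the last joint's range is limited). The gripper opens to 92 mm and grips with 3 to 60 N. Pads are 19 mm wide; open, the fingers measure 130 mm over their backs; the gripper's body (75 mm by 190 mm) begins 47 mm behind the grasp point.
Start: joints at [1.167, 0.434, 0.025, 1.573, -0.012, 1.134, -0.075], TCP at [0.185, -0.597, 0.203] pointing down, gripper open.
Joint ranges: [-2.62, 2.62], [-0.44, 2.09], [-1.27, 1.32], [0.08, 2.57], [-1.32, 4.46], [0.12, 2], [-2.74, 2.74]. Speed limits (rad/s): [2.22, 2.22, 3.01, 3.01, 3.14, 3.14, 3.14].

INTERFACE

Orientations are given as a rotation vector (axis times angle).
In Python, from cell import arm gives the robot as it stands.
- The arm moves only by the tool arm_command, never from a script. Its arguments are lists of equal length, an entry for each row: "dp": the shift along the tool's x, y, z in units of 25 mm (1.0 is 25 mm), a list of three; "angular": the turn, a rotation vector about the tool's x, y, z in units of 0.15 rad (1.0 is 0.15 rad), a list of three; "claw": the opening, from 0 (shut) to 1 (fully open). In form: {"dp": [[x, y, z], ...], "angular": [[rx, ry, rz], ...], "claw": [claw, ...]}. A call has 1 to 10 rows; each row shifts and turns the commanded pose from where the row before left it, along the tool's axes as they then stand; what a row does not reach is not made up. A row lasts 1/10 s, in which the tool goes at most 50 mm and 8.59 degrees, less where a joint would pass 70% of its speed; a pose out of reach is approached as far as the arm can. A call with a number of a shift or a turn outside -1 to 1 is refused whole. A call with a gripper value outside its range is refused whole. The fingers move at their own pace and stop on an object; "force" is the grip in N (left out, the last holds). Time passes only in rows, so rows that do not move let the fingers close. It gives the time, the measured TCP pose, the force, the opening and the grip force at its end, in the units of the state.
- arm.observe(): the state, without advancing time (a new reading comes with each control period).
- arm.get_image(name): name is "scene" or "top" or "wrist"; returns a dict with "frame" (480x640x3 uint8, red, green, blue), "z_map" (480x640 float32, m along the optical axis (not along the pixel's ray), 0 where there is no reading), "K" (3x3 intrinsics, pixels), "R" (3x3) and "t" (3): a world point X has camera coordinates R X + t. Camera axes: x right, y down, z forward; pixel columns grow to the right and rows downward; lengths in m; the calibration is good to about 2 mm. A picture is of the moment at which its call begins.
- arm.sign_off(): hands the job in; it is judged then, once.
The state is a dict: "clock": time; "joints": joint angles; "dq": joint speeds; "joint_efforts": joint torques, N m; "position": TCP position; "ee_rot": TCP orientation; "force": force on the tool from outside, world axes, zero at the start; "ft_torque": the same for the moment, N m; "width": opening from 0.0 (shut) to 1.0 (fully open); "gripper_force": force on a finger pad.
Only numpy, scipy, OpenCV 4.12 (cv2) and the standard library are available. Lean on these libraries where they do the work, as an engineer would, in place of code of your own. Each camera call takes 0.05 s, during which the arm holds its last target. There are 200 camera calls.

## Working session

There is one attempt and no reset: what is moved stays moved. The work goes in short steps, Python scripts to look and compute and a tool call to move; the robot and the scene stay as the last step left them, time stands still between calls to the robot, and variables do not carry over. Pictures are saved under pics/ and viewed, at most 14 in all, crops included, and the job is handed in when it is done.

Besides the shell and the picture viewer there is one more tool, called in YAML: its name, and indented under it one key for each argument. arm_command: Moves the arm, as the interface text tells. Its arguments: {"type":"object","properties":{"dp":{"type":"array","items":{"type":"array","items":{"type":"number"}}},"angular":{"type":"array","items":{"type":"array","items":{"type":"number"}}},"claw":{"type":"array","items":{"type":"number"}},"force":{"type":"number"}},"required":["dp","angular","claw"]}

```bash
mkdir -p pics; ls; python3 - <<'E'
from cell import arm
import cv2,numpy as np
for n in("scene","top"):
    i=arm.get_image(n); cv2.imwrite(f"pics/{n}0.png",i["frame"][:,:,::-1]); np.savez(f"{n}0.npz",**i)
    print(n,i["K"].round(1).tolist(),i["R"].round(3).tolist(),i["t"].round(3).tolist())
print(arm.observe())
E
```

```text
pics
scene [[492.2, 0.0, 321.3], [0.0, 492.2, 234.7], [0.0, 0.0, 1.0]] [[0.832, 0.554, 0.009], [0.45, -0.666, -0.595], [-0.324, 0.5, -0.804]] [-0.45, -0.234, 1.398]
top [[519.5, 0.0, 320.8], [0.0, 519.5, 245.4], [0.0, 0.0, 1.0]] [[-0.026, -1.0, 0.008], [-0.998, 0.025, -0.063], [0.063, -0.01, -0.998]] [0.0, 0.519, 1.205]
{'clock': 0.1, 'joints': array([ 1.16737027,  0.43515002,  0.02495018,  1.57397547, -0.01160632,
        1.13398716, -0.07510078]), 'dq': array([ 0.00098987, -0.00099369,  0.00086039, -0.00370958, -0.00073146,
        0.0011758 ,  0.00021217]), 'joint_efforts': array([ 4.02759659e-03, -6.69131112e+01,  9.88736339e-01, -3.15144217e+01,
       -6.03799056e-02,  3.74498684e-02,  4.02139131e-05]), 'position': array([ 0.18501679, -0.59649274,  0.20213708]), 'ee_rot': array([-3.10481021e+00, -4.70476440e-01,  4.93460587e-04]), 'force': array([-0.20398443,  0.05062116,  0.29260512]), 'ft_torque': array([-0.02057672, -0.0256729 ,  0.00235716]), 'gripper_force': 0.0, 'width': 0.9989502906675941}
```

View pics/top0.png

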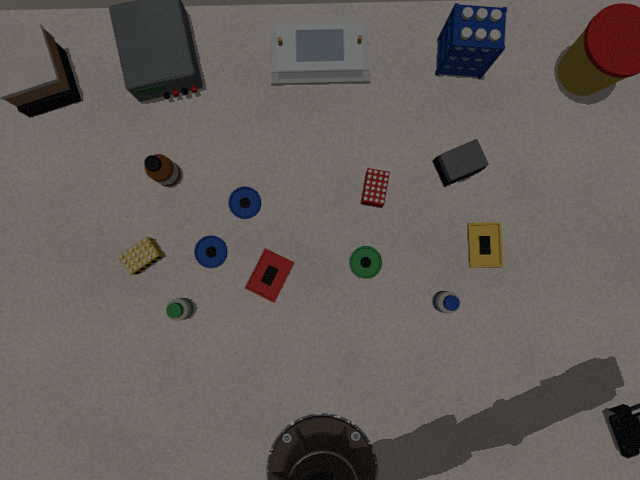

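View pics/scene0.png

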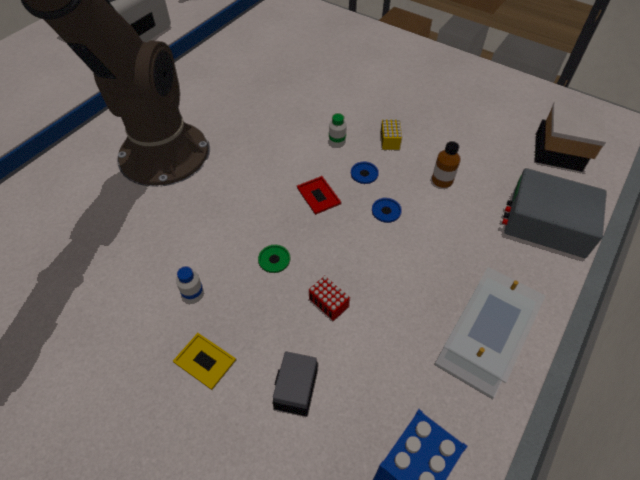

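The top view shows the following (pixels):
- Red rack (376,188) and red tray (270,275).
- Yellow rack (141,256) and yellow tray (485,245).
- Green bottle (179,309) and green dish (366,262).
- Blue bottle (447,302).
- Two blue dishes, (245,203) and (211,252). The first is farther from the base at (322,475).

The amber bottle is at (162,170) and the tip box at (460,162).

```bash
cat > h.py <<'E'
import cv2,numpy as np
from scipy.spatial.transform import Rotation as Ro
RNG={'red':[((0,120,60),(8,255,255)),((172,120,60),(180,255,255))],'yellow':[((18,110,70),(34,255,255))],
 'blue':[((100,120,50),(125,255,255))],'green':[((60,90,40),(90,255,255))]}
def mask(f,c):
    h=cv2.cvtColor(f,cv2.COLOR_RGB2HSV); return sum(cv2.inRange(h,*r) for r in RNG[c])
def cast(im,uv,z):   # pixel rays onto plane at height z
    R,t,K=im["R"],im["t"],im["K"]; C=-R.T@t
    d=np.c_[np.reshape(uv,(-1,2)),np.ones(np.size(uv)//2)]@np.linalg.inv(K).T@R
    return C+d*((z-C[2])/d[:,2])[:,None]
def pts(im,m):       # depth points of mask pixels
    v,u=np.nonzero(m); z=im["z_map"][v,u]; k=z>0; u,v,z=u[k],v[k],z[k]
    return ((np.c_[u,v,np.ones(len(u))]@np.linalg.inv(im["K"]).T)*z[:,None]-im["t"])@im["R"]
def rect(xy):        # centre, long, short (mm), yaw of long side
    c,s,_=r=cv2.minAreaRect(xy[:,:2].astype(np.float32)*1000); b=cv2.boxPoints(r)
    e=max(b[1]-b[0],b[2]-b[1],key=np.linalg.norm); y=np.arctan2(e[1],e[0]); y=(y+np.pi/2)%np.pi-np.pi/2
    return np.r_[c].round(1),sorted(np.round(s,1))[::-1],round(float(y),3)
def blobs(im,c,amin=60):
    m=cv2.morphologyEx(mask(im["frame"],c),cv2.MORPH_CLOSE,np.ones((3,3)))
    for k in cv2.findContours(m,cv2.RETR_EXTERNAL,cv2.CHAIN_APPROX_NONE)[0]:
        if cv2.contourArea(k)<amin: continue
        mm=np.zeros_like(m); cv2.drawContours(mm,[k],-1,255,-1); yield k.reshape(-1,2),mm
E
python3 - <<'E'
from h import *
im=dict(np.load("top0.npz"))
for c in RNG:
    for k,mm in blobs(im,c,50):
        if k[:,1].mean()<100 or k[:,0].max()>560: continue
        p=pts(im,mm); zt=np.percentile(p[:,2],95)
        z=.01 if zt<.02 else (.046 if zt<.07 else .092)
        print(c,k.mean(0).round(),"ztop",round(zt,3),"ray@",z,rect(cast(im,k+0.0,z)),"depthtop",rect(p[p[:,2]>zt-.012]))
E
```

```text
red [269. 275.] ztop 0.012 ray@ 0.01 (array([453. , 110.7]), [np.float64(105.0), np.float64(76.1)], -0.486) depthtop (array([452.8, 110.8]), [np.float64(105.4), np.float64(76.6)], -0.485)
red [377. 185.] ztop 0.053 ray@ 0.046 (array([ 651.3, -142.4]), [np.float64(78.9), np.float64(51.0)], -0.201) depthtop (array([ 651.7, -142.4]), [np.float64(80.0), np.float64(50.8)], -0.205)
yellow [135. 255.] ztop 0.052 ray@ 0.046 (array([505.2, 404.6]), [np.float64(80.1), np.float64(51.5)], -0.986) depthtop (array([504.9, 404.9]), [np.float64(80.0), np.float64(52.6)], -0.968)
yellow [485. 245.] ztop 0.012 ray@ 0.01 (array([ 511.9, -402.5]), [np.float64(105.9), np.float64(78.7)], 0.008) depthtop (array([ 512.3, -403.4]), [np.float64(106.8), np.float64(81.5)], 0.003)
blue [452. 303.] ztop 0.095 ray@ 0.092 (array([ 380.5, -295.9]), [np.float64(30.7), np.float64(28.6)], -0.041) depthtop (array([ 380.5, -296.2]), [np.float64(30.8), np.float64(30.3)], -0.01)
blue [210. 251.] ztop 0.012 ray@ 0.01 (array([511.7, 247.5]), [np.float64(73.4), np.float64(73.0)], -0.014) depthtop (array([511.8, 247.5]), [np.float64(73.8), np.float64(73.6)], 1.566)
blue [245. 202.] ztop 0.011 ray@ 0.01 (array([626.2, 165.5]), [np.float64(74.2), np.float64(73.6)], -0.018) depthtop (array([626.6, 165.4]), [np.float64(74.2), np.float64(74.0)], 1.549)
green [174. 310.] ztop 0.096 ray@ 0.092 (array([381., 311.]), [np.float64(32.7), np.float64(30.4)], 1.545) depthtop (array([381. , 312.6]), [np.float64(30.7), np.float64(30.4)], -0.016)
green [365. 262.] ztop 0.012 ray@ 0.01 (array([ 478.9, -117.6]), [np.float64(73.3), np.float64(73.2)], 1.545) depthtop (array([ 479. , -117.6]), [np.float64(74.0), np.float64(73.5)], 1.546)
```

```bash
cat >> h.py <<'E'
def phi(o): x=Ro.from_rotvec(o["ee_rot"]).as_matrix()[:,0]; return np.arctan2(x[1],x[0])
def to(o,x,y,ph): # turn units, then shift units in the tool axes after the turn
    a=phi(o); t=((a-ph+np.pi)%(2*np.pi)-np.pi)/.15; d=(np.r_[x,y]-o["position"][:2])/.025
    return dict(clock=round(o["clock"],1),pos=o["position"].round(4).tolist(),phi=round(a,3),turn=round(t,2),
     dx=round(d@[np.cos(ph),np.sin(ph)],2),dy=round(d@[np.sin(ph),-np.cos(ph)],2),zu=round(o["position"][2]/.025,2),w=round(o["width"],3))
E
cat > to.py <<'E'
import sys; from h import *; from cell import arm
print(to(arm.observe(),*map(float,sys.argv[1:4])))
E
python3 to.py .3805 -.296 .301
python3 -c "
from h import *
im=dict(np.load('top0.npz'))
print(cast(im,[[173,184],[460,172]],.0))"
```

```text
{'clock': 0.1, 'pos': [0.185, -0.5965, 0.2021], 'phi': np.float64(0.301), 'turn': np.float64(-0.0), 'dx': np.float64(11.03), 'dy': np.float64(-9.16), 'zu': np.float64(8.09), 'w': 0.999}
[[ 0.67641492  0.33723662  0.        ]
 [ 0.68900276 -0.35314597  0.        ]]
```

arm_command:
  dp:
    - [1, -0.83, 0]
    - [1, -0.83, 0]
    - [1, -0.83, 0]
    - [1, -0.83, 0]
    - [1, -0.83, 0]
    - [1, -0.83, 0]
    - [1, -0.83, 0]
    - [1, -0.83, 0]
    - [1, -0.83, 0]
    - [1, -0.83, 0]
  angular:
    - [0, 0, 0]
    - [0, 0, 0]
    - [0, 0, 0]
    - [0, 0, 0]
    - [0, 0, 0]
    - [0, 0, 0]
    - [0, 0, 0]
    - [0, 0, 0]
    - [0, 0, 0]
    - [0, 0, 0]
  claw: [1, 1, 1, 1, 1, 1, 1, 1, 1, 1]
  force: 20

```text
clock: 1.1
position: [0.3628, -0.3234, 0.2027]
ee_rot: [-3.106, -0.47, 0.001]
force: [0.5, 0.1, -0.5]
width: 1.003
gripper_force: 0.0
```

arm_command:
  dp:
    - [1, -0.83, 0]
    - [0, 0, 0]
    - [0, 0, 0]
  angular:
    - [0, 0, 0]
    - [0, 0, 0]
    - [0, 0, 0]
  claw: [1, 1, 1]

```text
clock: 1.4
position: [0.3803, -0.2971, 0.2027]
ee_rot: [-3.106, -0.473, 0.001]
force: [-0.1, -0.2, -0.9]
width: 0.997
gripper_force: 0.0
```

```bash
python3 - <<'E'
from h import *; from cell import arm
im=arm.get_image("wrist"); cv2.imwrite("pics/w1.png",im["frame"][:,:,::-1])
o=arm.observe(); print(to(o,.3805,-.296,.301),o["joints"].round(2))
for k,mm in blobs(im,"blue",200):
    p=pts(im,mm); print(k.mean(0),p.max(0).round(3),rect(cast(im,k+0.,.092)),rect(p[p[:,2]>.085]) if (p[:,2]>.085).sum()>5 else 0)
E
```

```text
{'clock': 1.4, 'pos': [0.3797, -0.298, 0.2026], 'phi': np.float64(0.301), 'turn': np.float64(-0.0), 'dx': np.float64(0.05), 'dy': np.float64(-0.06), 'zu': np.float64(8.11), 'w': 0.995} [ 0.68  0.21 -0.15  1.9   0.04  1.03 -0.75]
[316.99122807 228.29824561] [ 0.398 -0.279  0.095] (array([ 381.5, -294.9]), [np.float64(34.3), np.float64(31.8)], 0.303) (array([ 381.2, -295.1]), [np.float64(33.3), np.float64(31.7)], 0.422)
```

View pics/w1.png

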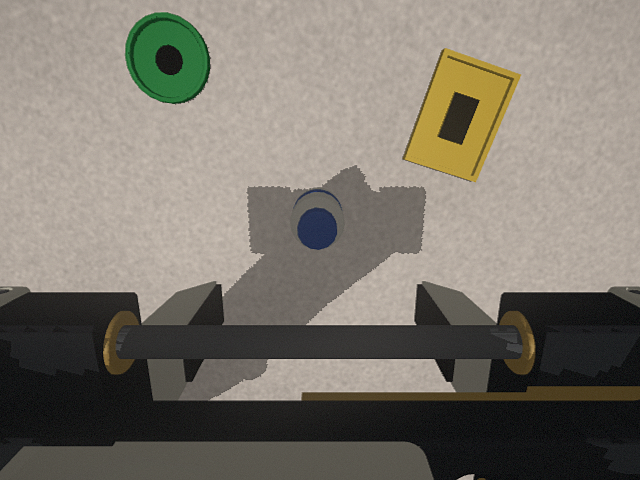

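The wrist view shows the blue cap at (317,228), centred between the fingers. Its measured position agrees with the top view to 1 mm.

arm_command:
  dp:
    - [0.06, -0.08, 1]
    - [0, 0, 1]
    - [0, 0, 1]
    - [0, 0, 1]
    - [0, 0, 1]
    - [0, 0, 1]
    - [0, 0, 0.5]
    - [0, 0, 0.25]
    - [0, 0, 0]
  angular:
    - [0, 0, 0]
    - [0, 0, 0]
    - [0, 0, 0]
    - [0, 0, 0]
    - [0, 0, 0]
    - [0, 0, 0]
    - [0, 0, 0]
    - [0, 0, 0]
    - [0, 0, 0]
  claw: [1, 1, 1, 1, 1, 1, 1, 1, 1]

```text
clock: 2.35
position: [0.3801, -0.2958, 0.0335]
ee_rot: [-3.106, -0.468, 0.002]
force: [-0.0, -0.3, 0.1]
width: 1.001
gripper_force: 0.0
```

arm_command:
  dp:
    - [0, 0, 0]
    - [0, 0, 0]
    - [0, 0, 0]
    - [0, 0, 0]
    - [0, 0, 0]
    - [0, 0, 0]
    - [0, 0, 0]
  angular:
    - [0, 0, 0]
    - [0, 0, 0]
    - [0, 0, 0]
    - [0, 0, 0]
    - [0, 0, 0]
    - [0, 0, 0]
    - [0, 0, 0]
  claw: [0, 0, 0, 0, 0, 0, 0]
  force: 20

```text
clock: 3.05
position: [0.3811, -0.2952, 0.0342]
ee_rot: [3.106, 0.471, 0.0]
force: [-0.8, 0.1, 2.1]
width: 0.528
gripper_force: 20.0
```

```bash
python3 to.py .6264 .1655 .301
```

```text
{'clock': 3.0, 'pos': [0.3811, -0.2952, 0.0342], 'phi': np.float64(0.301), 'turn': np.float64(-0.0), 'dx': np.float64(14.83), 'dy': np.float64(-14.69), 'zu': np.float64(1.37), 'w': 0.528}
```

arm_command:
  dp:
    - [0, 0, -0.5]
    - [0, 0, -1]
    - [0, 0, -1]
    - [0, 0, -1]
    - [0, 0, -1]
    - [0.5, -0.5, -0.5]
    - [0.98, -0.97, 0]
    - [0.98, -0.97, 0]
    - [0.98, -0.97, 0]
    - [0.98, -0.97, 0]
  angular:
    - [0, 0, 0]
    - [0, 0, 0]
    - [0, 0, 0]
    - [0, 0, 0]
    - [0, 0, 0]
    - [0, 0, 0]
    - [0, 0, 0]
    - [0, 0, 0]
    - [0, 0, 0]
    - [0, 0, 0]
  claw: [0, 0, 0, 0, 0, 0, 0, 0, 0, 0]

```text
clock: 4.05
position: [0.4542, -0.1566, 0.1589]
ee_rot: [-3.106, -0.47, 0.001]
force: [1.0, -1.2, -1.0]
width: 0.526
gripper_force: 20.0
```

arm_command:
  dp:
    - [0.98, -0.97, 0]
    - [0.98, -0.97, 0]
    - [0.98, -0.97, 0]
    - [0.98, -0.97, 0]
    - [0.98, -0.97, 0]
    - [0.98, -0.97, 0]
    - [0.98, -0.97, 0]
    - [0.98, -0.97, 0]
    - [0.98, -0.97, 0]
    - [0.98, -0.97, 0]
  angular:
    - [0, 0, 0]
    - [0, 0, 0]
    - [0, 0, 0]
    - [0, 0, 0]
    - [0, 0, 0]
    - [0, 0, 0]
    - [0, 0, 0]
    - [0, 0, 0]
    - [0, 0, 0]
    - [0, 0, 0]
  claw: [0, 0, 0, 0, 0, 0, 0, 0, 0, 0]

```text
clock: 5.05
position: [0.6164, 0.1474, 0.1585]
ee_rot: [3.106, 0.47, -0.002]
force: [1.0, -1.2, -1.8]
width: 0.525
gripper_force: 20.0
```

arm_command:
  dp:
    - [0.6, -0.6, 0]
    - [0, 0, 0]
    - [0, 0, 0]
    - [0, 0, 0]
  angular:
    - [0, 0, 0]
    - [0, 0, 0]
    - [0, 0, 0]
    - [0, 0, 0]
  claw: [0, 0, 0, 0]

```text
clock: 5.45
position: [0.6258, 0.1635, 0.1587]
ee_rot: [3.105, 0.468, -0.002]
force: [0.3, -0.7, -1.3]
width: 0.527
gripper_force: 20.0
```

```bash
python3 to.py .6264 .1655 .301
```

```text
{'clock': 5.5, 'pos': [0.6258, 0.1635, 0.1587], 'phi': np.float64(0.299), 'turn': np.float64(-0.01), 'dx': np.float64(0.05), 'dy': np.float64(-0.07), 'zu': np.float64(6.35), 'w': 0.527}
```

arm_command:
  dp:
    - [0.05, -0.07, 1]
    - [0, 0, 1]
    - [0, 0, 1]
    - [0, 0, 0.8]
    - [0, 0, 0.4]
    - [0, 0, 0.3]
    - [0, 0, 0.2]
    - [0, 0, 0.14]
    - [0, 0, 0]
    - [0, 0, 0]
  angular:
    - [0, 0, 0]
    - [0, 0, 0]
    - [0, 0, 0]
    - [0, 0, 0]
    - [0, 0, 0]
    - [0, 0, 0]
    - [0, 0, 0]
    - [0, 0, 0]
    - [0, 0, 0]
    - [0, 0, 0]
  claw: [0, 0, 0, 0, 0, 0, 0, 0, 0, 0]

```text
clock: 6.45
position: [0.6273, 0.1673, 0.0386]
ee_rot: [-3.106, -0.471, -0.001]
force: [-0.5, -0.7, -2.0]
width: 0.525
gripper_force: 20.0
```

arm_command:
  dp:
    - [0, 0, 0]
    - [0, 0, 0]
    - [0, 0, 0]
    - [0, 0, 0]
    - [0, 0, 0]
    - [0, 0, -0.5]
    - [0, 0, -1]
    - [0, 0, -1]
    - [0, 0, -1]
    - [0, 0, -1]
  angular:
    - [0, 0, 0]
    - [0, 0, 0]
    - [0, 0, 0]
    - [0, 0, 0]
    - [0, 0, 0]
    - [0, 0, 0]
    - [0, 0, 0]
    - [0, 0, 0]
    - [0, 0, 0]
    - [0, 0, 0]
  claw: [0.8, 0.9, 1, 1, 1, 1, 1, 1, 1, 1]

```text
clock: 7.45
position: [0.6269, 0.1673, 0.1527]
ee_rot: [-3.106, -0.471, -0.001]
force: [-0.1, 0.8, -0.2]
width: 0.999
gripper_force: 0.0
```

```bash
python3 to.py .505 .4047 2.165
```

```text
{'clock': 7.5, 'pos': [0.6269, 0.1673, 0.1527], 'phi': np.float64(0.301), 'turn': np.float64(-12.43), 'dx': np.float64(10.6), 'dy': np.float64(1.28), 'zu': np.float64(6.11), 'w': 0.999}
```

arm_command:
  dp:
    - [0, 0, -1]
    - [0, 0, -0.5]
    - [0, 0, 0]
    - [0, 0, 0]
    - [0, 0, 0]
    - [0, 0, 0]
    - [0, 0, 0]
    - [0, 0, 0]
    - [0, 0, 0]
    - [0, 0, 0]
  angular:
    - [0, 0, -1]
    - [0, 0, -1]
    - [0, 0, -1]
    - [0, 0, -1]
    - [0, 0, -1]
    - [0, 0, -1]
    - [0, 0, -1]
    - [0, 0, -1]
    - [0, 0, -1]
    - [0, 0, -1]
  claw: [1, 1, 1, 1, 1, 1, 1, 1, 1, 1]

```text
clock: 8.45
position: [0.627, 0.1671, 0.1892]
ee_rot: [1.944, 2.467, 0.001]
force: [0.3, 0.4, -0.2]
width: 1.001
gripper_force: 0.0
```

arm_command:
  dp:
    - [0, 0, 0]
    - [0, 0, 0]
    - [0, 0, 0]
    - [1, 0.12, 0]
    - [1, 0.12, 0]
    - [1, 0.12, 0]
    - [1, 0.12, 0]
    - [1, 0.12, 0]
    - [1, 0.12, 0]
    - [1, 0.12, 0]
  angular:
    - [0, 0, -1]
    - [0, 0, -1]
    - [0, 0, -0.43]
    - [0, 0, 0]
    - [0, 0, 0]
    - [0, 0, 0]
    - [0, 0, 0]
    - [0, 0, 0]
    - [0, 0, 0]
    - [0, 0, 0]
  claw: [1, 1, 1, 1, 1, 1, 1, 1, 1, 1]

```text
clock: 9.45
position: [0.5459, 0.3247, 0.1891]
ee_rot: [1.473, 2.774, 0.001]
force: [0.1, 1.3, -0.4]
width: 0.999
gripper_force: 0.0
```

arm_command:
  dp:
    - [1, 0.12, 0]
    - [1, 0.12, 0]
    - [1, 0.12, 0]
    - [0.6, 0.08, 0]
    - [0, 0, 0]
    - [0, 0, 0]
  angular:
    - [0, 0, 0]
    - [0, 0, 0]
    - [0, 0, 0]
    - [0, 0, 0]
    - [0, 0, 0]
    - [0, 0, 0]
  claw: [1, 1, 1, 1, 1, 1]

```text
clock: 10.05
position: [0.5057, 0.4038, 0.1883]
ee_rot: [1.474, 2.773, -0.001]
force: [-0.4, -0.1, 0.0]
width: 1.003
gripper_force: 0.0
```

```bash
python3 to.py .505 .4047 2.165; python3 - <<'E'
from h import *; from cell import arm
im=arm.get_image("top")
for c in("blue","yellow"):
  for k,mm in blobs(im,c,50):
    if k[:,1].mean()<100 or k[:,0].max()>560: continue
    p=pts(im,mm);print(c,k.mean(0),np.percentile(p[:,2],95).round(3),rect(p[p[:,2]>np.percentile(p[:,2],95)-.012]))
E
```

```text
{'clock': 10.1, 'pos': [0.5057, 0.4038, 0.1883], 'phi': np.float64(2.165), 'turn': np.float64(-0.0), 'dx': np.float64(0.05), 'dy': np.float64(-0.0), 'zu': np.float64(7.53), 'w': 1.003}
blue [210.68539326 251.30337079] 0.011 (array([511.8, 248. ]), [np.float64(73.9), np.float64(73.6)], 1.543)
blue [244.38043478 201.91304348] 0.097 (array([625.7, 165.7]), [np.float64(31.3), np.float64(31.2)], -0.815)
yellow [141.41447368 252.79605263] 0.053 (array([506.5, 402.7]), [np.float64(74.0), np.float64(52.5)], -0.982)
yellow [484.98684211 244.51973684] 0.013 (array([ 512.4, -403.3]), [np.float64(107.4), np.float64(82.7)], -0.008)
```

arm_command:
  dp:
    - [0.05, 0, 1]
    - [0, 0, 1]
    - [0, 0, 1]
    - [0, 0, 1]
    - [0, 0, 1]
    - [0, 0, 1]
    - [0, 0, 0.5]
    - [0, 0, 0.3]
    - [0, 0, 0]
    - [0, 0, 0]
  angular:
    - [0, 0, 0]
    - [0, 0, 0]
    - [0, 0, 0]
    - [0, 0, 0]
    - [0, 0, 0]
    - [0, 0, 0]
    - [0, 0, 0]
    - [0, 0, 0]
    - [0, 0, 0]
    - [0, 0, 0]
  claw: [1, 1, 1, 1, 1, 1, 1, 1, 1, 1]

```text
clock: 11.1
position: [0.5049, 0.406, 0.019]
ee_rot: [1.474, 2.774, 0.002]
force: [-0.2, 0.2, -0.0]
width: 0.997
gripper_force: 0.0
```

arm_command:
  dp:
    - [0, 0, 0]
    - [0, 0, 0]
    - [0, 0, 0]
    - [0, 0, 0]
    - [0, 0, 0]
    - [0, 0, 0]
    - [0, 0, 0]
  angular:
    - [0, 0, 0]
    - [0, 0, 0]
    - [0, 0, 0]
    - [0, 0, 0]
    - [0, 0, 0]
    - [0, 0, 0]
    - [0, 0, 0]
  claw: [0, 0, 0, 0, 0, 0, 0]
  force: 25

```text
clock: 11.8
position: [0.5045, 0.4058, 0.0182]
ee_rot: [1.474, 2.774, 0.001]
force: [0.0, 0.4, 0.6]
width: 0.558
gripper_force: 25.0
```

```bash
python3 to.py .5122 -.4028 0.004
```

```text
{'clock': 11.8, 'pos': [0.5045, 0.4058, 0.0182], 'phi': np.float64(2.165), 'turn': np.float64(14.41), 'dx': np.float64(0.18), 'dy': np.float64(32.35), 'zu': np.float64(0.73), 'w': 0.558}
```

arm_command:
  dp:
    - [0, 0, -0.5]
    - [0, 0, -1]
    - [0, 0, -1]
    - [0, 0, -1]
    - [0, 0, -1]
    - [0, 0, -0.5]
    - [0, 0, 0]
    - [0, 0, 0]
    - [0, 0, 0]
    - [0, 0, 0]
  angular:
    - [0, 0, 0]
    - [0, 0, 0]
    - [0, 0, 1]
    - [0, 0, 1]
    - [0, 0, 1]
    - [0, 0, 1]
    - [0, 0, 1]
    - [0, 0, 1]
    - [0, 0, 1]
    - [0, 0, 1]
  claw: [0, 0, 0, 0, 0, 0, 0, 0, 0, 0]

```text
clock: 12.8
position: [0.5038, 0.4056, 0.1437]
ee_rot: [-2.787, -1.45, 0.001]
force: [0.1, 0.3, -2.3]
width: 0.561
gripper_force: 25.0
```

arm_command:
  dp:
    - [0, 0, 0]
    - [0, 0, 0]
    - [0, 0, 0]
    - [0, 0, 0]
    - [0, 0, 0]
    - [0, 0, 0]
    - [0, 0, 0]
    - [0, 0.5, 0]
    - [0, 1, 0]
    - [0, 1, 0]
  angular:
    - [0, 0, 1]
    - [0, 0, 1]
    - [0, 0, 1]
    - [0, 0, 1]
    - [0, 0, 1]
    - [0, 0, 1]
    - [0, 0, 0.4]
    - [0, 0, 0]
    - [0, 0, 0]
    - [0, 0, 0]
  claw: [0, 0, 0, 0, 0, 0, 0, 0, 0, 0]

```text
clock: 13.8
position: [0.504, 0.3418, 0.1432]
ee_rot: [3.141, 0.014, -0.001]
force: [-0.1, 0.4, -2.1]
width: 0.56
gripper_force: 25.0
```

```bash
python3 to.py .5122 -.4028 0.004
```

```text
{'clock': 13.8, 'pos': [0.504, 0.3418, 0.1432], 'phi': np.float64(0.009), 'turn': np.float64(0.03), 'dx': np.float64(0.21), 'dy': np.float64(29.79), 'zu': np.float64(5.73), 'w': 0.56}
```

arm_command:
  dp:
    - [0, 1, 0]
    - [0, 1, 0]
    - [0, 1, 0]
    - [0, 1, 0]
    - [0, 1, 0]
    - [0, 1, 0]
    - [0, 1, 0]
    - [0, 1, 0]
    - [0, 1, 0]
    - [0, 1, 0]
  angular:
    - [0, 0, 0]
    - [0, 0, 0]
    - [0, 0, 0]
    - [0, 0, 0]
    - [0, 0, 0]
    - [0, 0, 0]
    - [0, 0, 0]
    - [0, 0, 0]
    - [0, 0, 0]
    - [0, 0, 0]
  claw: [0, 0, 0, 0, 0, 0, 0, 0, 0, 0]

```text
clock: 14.8
position: [0.5051, 0.0914, 0.1434]
ee_rot: [3.141, 0.012, -0.0]
force: [0.6, 0.2, -2.5]
width: 0.559
gripper_force: 25.0
```

arm_command:
  dp:
    - [0, 1, 0]
    - [0, 1, 0]
    - [0, 1, 0]
    - [0, 1, 0]
    - [0, 1, 0]
    - [0, 1, 0]
    - [0, 1, 0]
    - [0, 1, 0]
    - [0, 1, 0]
    - [0, 1, 0]
  angular:
    - [0, 0, 0]
    - [0, 0, 0]
    - [0, 0, 0]
    - [0, 0, 0]
    - [0, 0, 0]
    - [0, 0, 0]
    - [0, 0, 0]
    - [0, 0, 0]
    - [0, 0, 0]
    - [0, 0, 0]
  claw: [0, 0, 0, 0, 0, 0, 0, 0, 0, 0]

```text
clock: 15.8
position: [0.5062, -0.1582, 0.1435]
ee_rot: [-3.141, -0.012, 0.0]
force: [-0.2, 0.5, -2.0]
width: 0.56
gripper_force: 25.0
```

arm_command:
  dp:
    - [0, 1, 0]
    - [0, 1, 0]
    - [0, 1, 0]
    - [0, 1, 0]
    - [0, 1, 0]
    - [0, 1, 0]
    - [0, 1, 0]
    - [0.2, 1, 0]
    - [0, 1, 0]
    - [0, 0.5, 0]
  angular:
    - [0, 0, 0]
    - [0, 0, 0]
    - [0, 0, 0]
    - [0, 0, 0]
    - [0, 0, 0]
    - [0, 0, 0]
    - [0, 0, 0]
    - [0, 0, 0]
    - [0, 0, 0]
    - [0, 0, 0]
  claw: [0, 0, 0, 0, 0, 0, 0, 0, 0, 0]

```text
clock: 16.8
position: [0.5118, -0.397, 0.1432]
ee_rot: [3.141, 0.007, -0.001]
force: [-1.5, -0.8, -1.2]
width: 0.557
gripper_force: 25.0
```

arm_command:
  dp:
    - [0, 0, 0]
    - [0, 0, 0]
    - [0, 0, 0]
  angular:
    - [0, 0, 0]
    - [0, 0, 0]
    - [0, 0, 0]
  claw: [0, 0, 0]

```text
clock: 17.1
position: [0.5138, -0.3924, 0.1431]
ee_rot: [-3.14, -0.012, -0.0]
force: [-0.1, -0.0, -2.0]
width: 0.56
gripper_force: 25.0
```

```bash
python3 to.py .5122 -.4028 0.004; python3 - <<'E'
from h import *; from cell import arm
im=arm.get_image("wrist"); cv2.imwrite("pics/w2.png",im["frame"][:,:,::-1])
E
```

```text
{'clock': 17.1, 'pos': [0.5138, -0.3924, 0.1431], 'phi': np.float64(0.007), 'turn': np.float64(0.02), 'dx': np.float64(-0.06), 'dy': np.float64(0.42), 'zu': np.float64(5.73), 'w': 0.56}
```

View pics/w2.png

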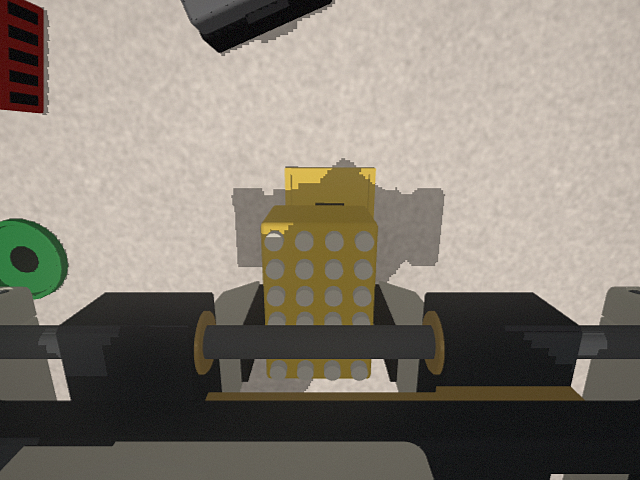

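The wrist view shows the yellow rack (320,300) held straight between the fingers, with the yellow tray (330,190) under it.

arm_command:
  dp:
    - [-0.06, 0.42, 0.5]
    - [0, 0, 1]
    - [0, 0, 1]
    - [0, 0, 1]
    - [0, 0, 0.5]
    - [0, 0, 0.3]
    - [0, 0, 0.3]
    - [0, 0, 0.2]
    - [0, 0, 0.05]
    - [0, 0, 0]
  angular:
    - [0, 0, 0]
    - [0, 0, 0]
    - [0, 0, 0]
    - [0, 0, 0]
    - [0, 0, 0]
    - [0, 0, 0]
    - [0, 0, 0]
    - [0, 0, 0]
    - [0, 0, 0]
    - [0, 0, 0]
  claw: [0, 0, 0, 0, 0, 0, 0, 0, 0, 0]

```text
clock: 18.15
position: [0.5123, -0.405, 0.0222]
ee_rot: [3.141, 0.008, 0.001]
force: [-0.1, -0.3, -1.7]
width: 0.559
gripper_force: 25.0
```

arm_command:
  dp:
    - [0, 0, 0]
    - [0, 0, 0]
    - [0, 0, 0]
    - [0, 0, 0]
    - [0, 0, 0]
    - [0, 0, -0.5]
    - [0, 0, -1]
    - [0, 0, -1]
    - [0, 0, -1]
    - [0, 0, -1]
  angular:
    - [0, 0, 0]
    - [0, 0, 0]
    - [0, 0, 0]
    - [0, 0, 0]
    - [0, 0, 0]
    - [0, 0, 0]
    - [0, 0, 0]
    - [0, 0, 0]
    - [0, 0, 0]
    - [0, 0, 0]
  claw: [0.8, 0.9, 1, 1, 1, 1, 1, 1, 1, 1]

```text
clock: 19.15
position: [0.5121, -0.4048, 0.1364]
ee_rot: [3.141, 0.008, 0.001]
force: [0.6, 0.3, -0.2]
width: 1.0
gripper_force: 0.0
```

```bash
python3 to.py .6515 -.1424 -.203
```

```text
{'clock': 19.1, 'pos': [0.5121, -0.4048, 0.1364], 'phi': np.float64(0.005), 'turn': np.float64(1.39), 'dx': np.float64(3.35), 'dy': np.float64(-11.41), 'zu': np.float64(5.46), 'w': 1.0}
```

arm_command:
  dp:
    - [0, 0, 0]
    - [0, 0, 0]
    - [0.28, -0.95, 0]
    - [0.28, -0.95, 0]
    - [0.28, -0.95, 0]
    - [0.28, -0.95, 0]
    - [0.28, -0.95, 0]
    - [0.28, -0.95, 0]
    - [0.28, -0.95, 0]
    - [0.28, -0.95, 0]
  angular:
    - [0, 0, 0.7]
    - [0, 0, 0.7]
    - [0, 0, 0]
    - [0, 0, 0]
    - [0, 0, 0]
    - [0, 0, 0]
    - [0, 0, 0]
    - [0, 0, 0]
    - [0, 0, 0]
    - [0, 0, 0]
  claw: [1, 1, 1, 1, 1, 1, 1, 1, 1, 1]

```text
clock: 20.15
position: [0.606, -0.2292, 0.1354]
ee_rot: [3.125, -0.321, 0.001]
force: [-0.2, -0.2, -0.0]
width: 1.001
gripper_force: 0.0
```

arm_command:
  dp:
    - [0.28, -0.95, 0]
    - [0.28, -0.95, 0]
    - [0.28, -0.95, 0]
    - [0.28, -0.95, 0]
    - [0, 0, 0]
    - [0, 0, 0]
    - [0, 0, 0]
  angular:
    - [0, 0, 0]
    - [0, 0, 0]
    - [0, 0, 0]
    - [0, 0, 0]
    - [0, 0, 0]
    - [0, 0, 0]
    - [0, 0, 0]
  claw: [1, 1, 1, 1, 1, 1, 1]

```text
clock: 20.85
position: [0.6518, -0.1442, 0.1348]
ee_rot: [3.124, -0.323, 0.0]
force: [-0.4, -0.4, 0.4]
width: 1.003
gripper_force: 0.0
```

```bash
python3 to.py .6515 -.1424 -.203;  python3 - <<'E'
from h import *; from cell import arm
im=arm.get_image("top")
for c in("yellow","red"):
  for k,mm in blobs(im,c,50):
    if k[:,1].mean()<100 or k[:,0].max()>560: continue
    p=pts(im,mm);print(c,k.mean(0),np.percentile(p[:,2],95).round(3),rect(p[p[:,2]>np.percentile(p[:,2],95)-.012]))
E
```

```text
{'clock': 20.9, 'pos': [0.6518, -0.1442, 0.1348], 'phi': np.float64(-0.206), 'turn': np.float64(-0.02), 'dx': np.float64(-0.03), 'dy': np.float64(-0.07), 'zu': np.float64(5.39), 'w': 1.003}
yellow [487.50549451 244.23076923] 0.055 (array([ 511.7, -405.6]), [np.float64(79.7), np.float64(53.8)], 0.008)
red [269.17777778 274.85185185] 0.012 (array([452.8, 110.7]), [np.float64(105.4), np.float64(76.5)], -0.484)
red [370.56626506 193.75903614] 0.053 (array([ 636.8, -132.5]), [np.float64(48.6), np.float64(38.5)], -0.226)
```

Yellow rack is well placed (511.7, −405.6), with its top at about 54 mm. Next is the red rack.

arm_command:
  dp:
    - [-0.03, -0.07, 0.5]
    - [0, 0, 1]
    - [0, 0, 1]
    - [0, 0, 1]
    - [0, 0, 0.6]
    - [0, 0, 0.4]
    - [0, 0, 0.17]
    - [0, 0, 0]
    - [0, 0, 0]
  angular:
    - [0, 0, 0]
    - [0, 0, 0]
    - [0, 0, 0]
    - [0, 0, 0]
    - [0, 0, 0]
    - [0, 0, 0]
    - [0, 0, 0]
    - [0, 0, 0]
    - [0, 0, 0]
  claw: [1, 1, 1, 1, 1, 1, 1, 1, 1]

```text
clock: 21.8
position: [0.6526, -0.1411, 0.0185]
ee_rot: [3.125, -0.321, 0.002]
force: [0.4, -1.2, -0.6]
width: 0.997
gripper_force: 0.0
```

arm_command:
  dp:
    - [0, 0, 0]
    - [0, 0, 0]
    - [0, 0, 0]
    - [0, 0, 0]
    - [0, 0, 0]
    - [0, 0, 0]
    - [0, 0, 0]
  angular:
    - [0, 0, 0]
    - [0, 0, 0]
    - [0, 0, 0]
    - [0, 0, 0]
    - [0, 0, 0]
    - [0, 0, 0]
    - [0, 0, 0]
  claw: [0, 0, 0, 0, 0, 0, 0]

```text
clock: 22.5
position: [0.6519, -0.141, 0.0176]
ee_rot: [3.125, -0.321, 0.0]
force: [-0.9, -0.8, 1.5]
width: 0.562
gripper_force: 25.0
```

```bash
python3 to.py .453 .1107 -.486
```

```text
{'clock': 22.5, 'pos': [0.6519, -0.141, 0.0176], 'phi': np.float64(-0.205), 'turn': np.float64(1.87), 'dx': np.float64(-11.74), 'dy': np.float64(-5.19), 'zu': np.float64(0.7), 'w': 0.562}
```

arm_command:
  dp:
    - [0, 0, -0.5]
    - [0, 0, -1]
    - [0, 0, -1]
    - [0, 0, -1]
    - [0, 0, -1]
    - [0, 0, -0.5]
    - [-0.5, -0.22, 0]
    - [-0.98, -0.43, 0]
    - [-0.98, -0.43, 0]
    - [-0.98, -0.43, 0]
  angular:
    - [0, 0, 0]
    - [0, 0, 0]
    - [0, 0, 0.6]
    - [0, 0, 0.6]
    - [0, 0, 0.67]
    - [0, 0, 0]
    - [0, 0, 0]
    - [0, 0, 0]
    - [0, 0, 0]
    - [0, 0, 0]
  claw: [0, 0, 0, 0, 0, 0, 0, 0, 0, 0]

```text
clock: 23.5
position: [0.5909, -0.0658, 0.141]
ee_rot: [3.051, -0.75, -0.004]
force: [0.3, 0.1, -1.6]
width: 0.56
gripper_force: 25.0
```

arm_command:
  dp:
    - [-0.98, -0.43, 0]
    - [-0.98, -0.43, 0]
    - [-0.98, -0.43, 0]
    - [-0.98, -0.43, 0]
    - [-0.98, -0.43, 0]
    - [-0.98, -0.43, 0]
    - [-0.98, -0.43, 0]
    - [-0.98, -0.43, 0]
    - [-0.5, -0.22, 0]
    - [0, 0, 0]
  angular:
    - [0, 0, 0]
    - [0, 0, 0]
    - [0, 0, 0]
    - [0, 0, 0]
    - [0, 0, 0]
    - [0, 0, 0]
    - [0, 0, 0]
    - [0, 0, 0]
    - [0, 0, 0]
    - [0, 0, 0]
  claw: [0, 0, 0, 0, 0, 0, 0, 0, 0, 0]

```text
clock: 24.5
position: [0.4487, 0.1126, 0.1415]
ee_rot: [3.051, -0.745, -0.004]
force: [0.1, -0.2, -1.5]
width: 0.561
gripper_force: 25.0
```

arm_command:
  dp:
    - [0, 0, 0]
    - [0, 0, 0]
  angular:
    - [0, 0, 0]
    - [0, 0, 0]
  claw: [0, 0]

```text
clock: 24.7
position: [0.4517, 0.1099, 0.1422]
ee_rot: [3.049, -0.755, -0.0]
force: [0.7, -1.0, -1.6]
width: 0.56
gripper_force: 25.0
```

```bash
python3 to.py .453 .1107 -.486;  python3 - <<'E'
from h import *; from cell import arm
im=arm.get_image("wrist"); cv2.imwrite("pics/w3.png",im["frame"][:,:,::-1])
E
```

```text
{'clock': 24.7, 'pos': [0.4517, 0.1099, 0.1422], 'phi': np.float64(-0.485), 'turn': np.float64(0.0), 'dx': np.float64(0.03), 'dy': np.float64(-0.05), 'zu': np.float64(5.69), 'w': 0.56}
```

View pics/w3.png

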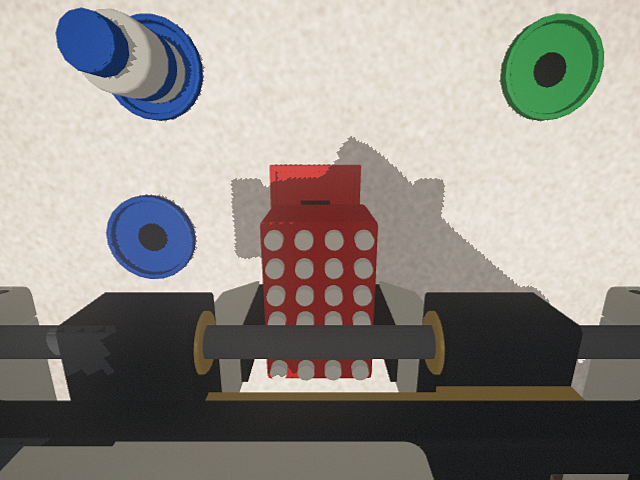

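The red rack (320,300) is held straight above the red tray (315,185). The blue bottle stands in the far blue dish (150,65).

arm_command:
  dp:
    - [0.03, -0.05, 0.5]
    - [0, 0, 1]
    - [0, 0, 1]
    - [0, 0, 1]
    - [0, 0, 0.5]
    - [0, 0, 0.3]
    - [0, 0, 0.3]
    - [0, 0, 0.2]
    - [0, 0, 0.04]
    - [0, 0, 0]
  angular:
    - [0, 0, 0]
    - [0, 0, 0]
    - [0, 0, 0]
    - [0, 0, 0]
    - [0, 0, 0]
    - [0, 0, 0]
    - [0, 0, 0]
    - [0, 0, 0]
    - [0, 0, 0]
    - [0, 0, 0]
  claw: [0, 0, 0, 0, 0, 0, 0, 0, 0, 0]

```text
clock: 25.75
position: [0.4531, 0.1115, 0.0218]
ee_rot: [-3.049, 0.755, -0.001]
force: [-1.1, 0.7, -2.2]
width: 0.56
gripper_force: 25.0
```

arm_command:
  dp:
    - [0, 0, 0]
    - [0, 0, 0]
    - [0, 0, 0]
    - [0, 0, 0]
    - [0, 0, 0]
    - [0, 0, -0.5]
    - [0, 0, -1]
    - [0, 0, -1]
    - [0, 0, -1]
    - [0, 0, -1]
  angular:
    - [0, 0, 0]
    - [0, 0, 0]
    - [0, 0, 0]
    - [0, 0, 0]
    - [0, 0, 0]
    - [0, 0, 0]
    - [0, 0, 0]
    - [0, 0, 0]
    - [0, 0, 0]
    - [0, 0, 0]
  claw: [0.8, 0.9, 1, 1, 1, 1, 1, 1, 1, 1]

```text
clock: 26.75
position: [0.4527, 0.1114, 0.1351]
ee_rot: [3.049, -0.755, -0.0]
force: [0.5, 0.6, 0.6]
width: 0.997
gripper_force: 0.0
```

```bash
python3 to.py .381 .312 .3
```

```text
{'clock': 26.8, 'pos': [0.4527, 0.1114, 0.1351], 'phi': np.float64(-0.485), 'turn': np.float64(-5.24), 'dx': np.float64(-0.37), 'dy': np.float64(-8.51), 'zu': np.float64(5.4), 'w': 0.997}
```

arm_command:
  dp:
    - [0, 0, -1]
    - [0, 0, 0]
    - [0, 0, 0]
    - [0, 0, 0]
    - [0, 0, 0]
    - [0, 0, 0]
    - [-0.04, -1, 0]
    - [-0.04, -1, 0]
    - [-0.04, -1, 0]
    - [-0.04, -1, 0]
  angular:
    - [0, 0, -1]
    - [0, 0, -1]
    - [0, 0, -1]
    - [0, 0, -1]
    - [0, 0, -1]
    - [0, 0, -0.24]
    - [0, 0, 0]
    - [0, 0, 0]
    - [0, 0, 0]
    - [0, 0, 0]
  claw: [1, 1, 1, 1, 1, 1, 1, 1, 1, 1]

```text
clock: 27.75
position: [0.419, 0.2066, 0.1591]
ee_rot: [3.106, 0.47, -0.0]
force: [-0.5, -0.1, -0.3]
width: 1.001
gripper_force: 0.0
```

arm_command:
  dp:
    - [-0.04, -1, 0]
    - [-0.04, -1, 0]
    - [-0.04, -1, 0]
    - [-0.04, -1, 0]
    - [-0.04, -0.5, 0]
    - [0, 0, 0]
    - [0, 0, 0]
    - [0, 0, 0]
  angular:
    - [0, 0, 0]
    - [0, 0, 0]
    - [0, 0, 0]
    - [0, 0, 0]
    - [0, 0, 0]
    - [0, 0, 0]
    - [0, 0, 0]
    - [0, 0, 0]
  claw: [1, 1, 1, 1, 1, 1, 1, 1]

```text
clock: 28.55
position: [0.382, 0.3103, 0.1589]
ee_rot: [3.106, 0.468, -0.0]
force: [0.3, -1.0, -0.4]
width: 1.001
gripper_force: 0.0
```

```bash
python3 to.py .381 .312 .3; python3 - <<'E'
from h import *; from cell import arm
im=arm.get_image("wrist")
for k,mm in blobs(im,"green",200):
    p=pts(im,mm); q=p[p[:,2]>.085]
    if len(q)>20: print(k.mean(0),p.max(0).round(3),rect(q))
E
```

```text
{'clock': 28.6, 'pos': [0.382, 0.3103, 0.1589], 'phi': np.float64(0.299), 'turn': np.float64(-0.01), 'dx': np.float64(-0.02), 'dy': np.float64(-0.08), 'zu': np.float64(6.36), 'w': 1.001}
[311.83458647 243.44360902] [0.398 0.332 0.095] (array([381.3, 315.2]), [np.float64(33.1), np.float64(31.8)], 0.274)
```

arm_command:
  dp:
    - [-0.02, -0.13, 0.5]
    - [0, 0, 1]
    - [0, 0, 1]
    - [0, 0, 1]
    - [0, 0, 0.8]
    - [0, 0, 0.5]
    - [0, 0, 0.2]
    - [0, 0, 0]
    - [0, 0, 0]
  angular:
    - [0, 0, 0]
    - [0, 0, 0]
    - [0, 0, 0]
    - [0, 0, 0]
    - [0, 0, 0]
    - [0, 0, 0]
    - [0, 0, 0]
    - [0, 0, 0]
    - [0, 0, 0]
  claw: [1, 1, 1, 1, 1, 1, 1, 1, 1]

```text
clock: 29.5
position: [0.3803, 0.3151, 0.0346]
ee_rot: [-3.106, -0.47, -0.001]
force: [0.2, -0.5, 0.2]
width: 1.0
gripper_force: 0.0
```

arm_command:
  dp:
    - [0, 0, 0]
    - [0, 0, 0]
    - [0, 0, 0]
    - [0, 0, 0]
    - [0, 0, 0]
    - [0, 0, 0]
    - [0, 0, 0]
  angular:
    - [0, 0, 0]
    - [0, 0, 0]
    - [0, 0, 0]
    - [0, 0, 0]
    - [0, 0, 0]
    - [0, 0, 0]
    - [0, 0, 0]
  claw: [0, 0, 0, 0, 0, 0, 0]
  force: 20

```text
clock: 30.2
position: [0.3799, 0.3148, 0.0341]
ee_rot: [-3.106, -0.471, -0.0]
force: [-0.2, -0.4, 0.6]
width: 0.53
gripper_force: 20.0
```

```bash
python3 to.py .479 -.1176 .3
```

```text
{'clock': 30.2, 'pos': [0.3799, 0.3148, 0.0341], 'phi': np.float64(0.301), 'turn': np.float64(0.0), 'dx': np.float64(-1.32), 'dy': np.float64(17.69), 'zu': np.float64(1.36), 'w': 0.53}
```

arm_command:
  dp:
    - [0, 0, -0.5]
    - [0, 0, -1]
    - [0, 0, -1]
    - [0, 0, -1]
    - [0, 0, -1]
    - [0, 0.5, -0.5]
    - [-0.08, 1, 0]
    - [-0.08, 1, 0]
    - [-0.08, 1, 0]
    - [-0.08, 1, 0]
  angular:
    - [0, 0, 0]
    - [0, 0, 0]
    - [0, 0, 0]
    - [0, 0, 0]
    - [0, 0, 0]
    - [0, 0, 0]
    - [0, 0, 0]
    - [0, 0, 0]
    - [0, 0, 0]
    - [0, 0, 0]
  claw: [0, 0, 0, 0, 0, 0, 0, 0, 0, 0]

```text
clock: 31.2
position: [0.4055, 0.2039, 0.1599]
ee_rot: [-3.106, -0.471, -0.001]
force: [0.0, 0.8, -0.3]
width: 0.531
gripper_force: 20.0
```

arm_command:
  dp:
    - [-0.08, 1, 0]
    - [-0.08, 1, 0]
    - [-0.08, 1, 0]
    - [-0.08, 1, 0]
    - [-0.08, 1, 0]
    - [-0.08, 1, 0]
    - [-0.08, 1, 0]
    - [-0.08, 1, 0]
    - [-0.08, 1, 0]
    - [-0.08, 1, 0]
  angular:
    - [0, 0, 0]
    - [0, 0, 0]
    - [0, 0, 0]
    - [0, 0, 0]
    - [0, 0, 0]
    - [0, 0, 0]
    - [0, 0, 0]
    - [0, 0, 0]
    - [0, 0, 0]
    - [0, 0, 0]
  claw: [0, 0, 0, 0, 0, 0, 0, 0, 0, 0]

```text
clock: 32.2
position: [0.4605, -0.0407, 0.1599]
ee_rot: [-3.106, -0.471, -0.001]
force: [0.1, 0.1, -1.7]
width: 0.528
gripper_force: 20.0
```

arm_command:
  dp:
    - [-0.08, 1, 0]
    - [-0.08, 1, 0]
    - [-0.08, 0.9, 0]
    - [0, 0.3, 0]
    - [0, 0, 0]
    - [0, 0, 0]
    - [0, 0, 0]
  angular:
    - [0, 0, 0]
    - [0, 0, 0]
    - [0, 0, 0]
    - [0, 0, 0]
    - [0, 0, 0]
    - [0, 0, 0]
    - [0, 0, 0]
  claw: [0, 0, 0, 0, 0, 0, 0]

```text
clock: 32.9
position: [0.4783, -0.1165, 0.1592]
ee_rot: [-3.105, -0.473, 0.0]
force: [-0.4, -0.1, -0.8]
width: 0.529
gripper_force: 20.0
```

```bash
python3 to.py .479 -.1176 .3
```

```text
{'clock': 32.9, 'pos': [0.4783, -0.1165, 0.1592], 'phi': np.float64(0.303), 'turn': np.float64(0.02), 'dx': np.float64(0.01), 'dy': np.float64(0.05), 'zu': np.float64(6.37), 'w': 0.529}
```

arm_command:
  dp:
    - [0.01, 0.05, 0.5]
    - [0, 0, 1]
    - [0, 0, 1]
    - [0, 0, 1]
    - [0, 0, 0.5]
    - [0, 0, 0.3]
    - [0, 0, 0.3]
    - [0, 0, 0.2]
    - [0, 0, 0.05]
    - [0, 0, 0]
  angular:
    - [0, 0, 0]
    - [0, 0, 0]
    - [0, 0, 0]
    - [0, 0, 0]
    - [0, 0, 0]
    - [0, 0, 0]
    - [0, 0, 0]
    - [0, 0, 0]
    - [0, 0, 0]
    - [0, 0, 0]
  claw: [0, 0, 0, 0, 0, 0, 0, 0, 0, 0]

```text
clock: 33.9
position: [0.4793, -0.1191, 0.038]
ee_rot: [3.106, 0.471, 0.001]
force: [0.0, -0.2, -0.7]
width: 0.529
gripper_force: 20.0
```

arm_command:
  dp:
    - [0, 0, 0]
    - [0, 0, 0]
    - [0, 0, 0]
    - [0, 0, 0]
    - [0, 0, 0]
    - [0, 0, -0.5]
    - [0, 0, -1]
    - [0, 0, -1]
    - [0, 0, -1]
    - [0, 0, -1]
  angular:
    - [0, 0, 0]
    - [0, 0, 0]
    - [0, 0, 0]
    - [0, 0, 0]
    - [0, 0, 0]
    - [0, 0, 0]
    - [0, 0, 0]
    - [0, 0, 0]
    - [0, 0, 0]
    - [0, 0, 0]
  claw: [0.8, 0.9, 1, 1, 1, 1, 1, 1, 1, 1]

```text
clock: 34.9
position: [0.4789, -0.1191, 0.1514]
ee_rot: [3.106, 0.471, -0.0]
force: [0.8, -1.1, 0.4]
width: 0.999
gripper_force: 0.0
```

arm_command:
  dp:
    - [0, 0, -1]
    - [0, 0, -1]
    - [-1, 0, 0]
    - [-1, 0, 0]
    - [-1, 0, 0]
    - [-0.5, 0, 0]
    - [0, 0, 0]
    - [0, 0, 0]
    - [0, 0, 0]
  angular:
    - [0, 0, 0]
    - [0, 0, 0]
    - [0, 0, 0]
    - [0, 0, 0]
    - [0, 0, 0]
    - [0, 0, 0]
    - [0, 0, 0]
    - [0, 0, 0]
    - [0, 0, 0]
  claw: [1, 1, 1, 1, 1, 1, 1, 1, 1]

```text
clock: 35.8
position: [0.3967, -0.1446, 0.2004]
ee_rot: [3.106, 0.472, 0.001]
force: [-0.2, -0.2, 0.3]
width: 1.0
gripper_force: 0.0
```

```bash
python3 - <<'E'
from h import *; from cell import arm
for n in("scene","top"):
  im=arm.get_image(n); cv2.imwrite(f"pics/{n}9.png",im["frame"][:,:,::-1])
  for c in RNG:
    for k,mm in blobs(im,c,50):
      p=pts(im,mm)
      if len(p)==0 or p[:,0].mean()>.75 or p[:,0].mean()<.3 or abs(p[:,1].mean())>.5: continue
      zt=np.percentile(p[:,2],95);print(n,c,k.mean(0).round(),zt.round(3),rect(p[p[:,2]>zt-.012]))
E
```

```text
scene red [317. 190.] 0.054 (array([457.5, 108. ]), [np.float64(78.9), np.float64(48.0)], -0.458)
scene yellow [201. 358.] 0.055 (array([ 514.7, -404.2]), [np.float64(81.0), np.float64(53.2)], -0.003)
scene blue [386. 212.] 0.034 (array([638.3, 151.9]), [np.float64(47.1), np.float64(19.4)], 0.472)
scene blue [390. 189.] 0.098 (array([630., 166.]), [np.float64(32.0), np.float64(29.9)], -1.209)
scene blue [364. 172.] 0.012 (array([515.8, 248.5]), [np.float64(76.1), np.float64(74.0)], -0.706)
scene green [274. 261.] 0.034 (array([ 493.7, -127.5]), [np.float64(50.3), np.float64(25.2)], 0.824)
scene green [271. 240.] 0.098 (array([ 484.7, -119.9]), [np.float64(30.6), np.float64(29.8)], -0.954)
top red [269. 275.] 0.055 (array([452.9, 110.3]), [np.float64(79.5), np.float64(52.2)], -0.49)
top yellow [488. 244.] 0.055 (array([ 511.8, -405.3]), [np.float64(79.9), np.float64(53.6)], 0.008)
top blue [211. 251.] 0.011 (array([511.8, 247.4]), [np.float64(73.7), np.float64(73.5)], 1.55)
top blue [244. 202.] 0.098 (array([626.6, 165.5]), [np.float64(30.9), np.float64(29.8)], 0.742)
top green [366. 262.] 0.097 (array([ 480.3, -118.9]), [np.float64(32.8), np.float64(32.0)], -1.341)
```

View pics/scene9.png

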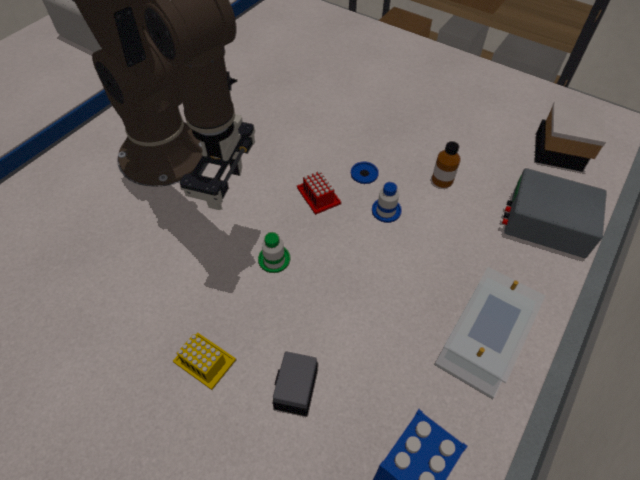

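The final scene shows everything upright in its holder: red rack (319,190), yellow rack (203,358), blue bottle (387,205) in the far dish, and green bottle (273,255). The amber bottle and tip box haven't moved, and the measured centres are within 3 mm.

```bash
python3 -c "
from cell import arm
print(arm.sign_off())"
```

```text
the job is handed in; nothing more can be done
None
```

Job handed in at about 36 s: both racks and both bottles stand upright in their own holders, within 3 mm of centre by the last camera check, and the amber bottle and tip box look unmoved; sign-off returned no verdict.

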